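# Tap the brass block down onto its parallels in the vise

### The job

The brass block in the vise has ridden up off the two steel parallels beneath it. Pick up the white-faced hand tamper and tap the block down with it until the block sits fully home on both parallels along its whole length, so that they are pinched and can no longer slide; then stand the tamper upright on the bench and let go. Do not push the block with the gripper itself, and leave the parallels and everything else where they are.

Things in the scene. Friction and masses are not known exactly. Their poses are not given: they have to be found in the camera images.
- vise: Dark cast-iron vise fixed to the bench, footprint 205 x 170 mm, plus a screw and 120 mm T-handle out to 165 mm at -x. Origin: on the bench, below the block's middle. x: across the jaws, y: along them, z up. Bed 36 mm above the bench; jaw faces at x = -20 and +20 mm; jaws 110 mm long in y, tops 88 mm above the bench.
- block: Brass block, 40 (x) x 100 (y) x 34 mm, held by friction between the jaws; it only moves up or down and rocks end to end. Origin: centre of its underside; axes as the vise's. Home: underside 68, top 102 mm above the bench. Starts 5 to 9 mm high at its middle, tilted up to 0.06 rad. Needs 10 to 20 N to press down, stays where left, stops hard on the parallels; pressing one end may lift the other.
- block_left (a point): Point on the block's top face, on its centre line, 36 mm from the middle towards the vise's +y end (14 mm from the end): a place to tap. Fully home it is 102 mm above the bench.
- block_right (a point): The same towards the vise's -y end. Fully home it is 102 mm above the bench.
- parallel_1: Loose bright steel parallel, a bar 7 mm (x) x 146 mm (y) x 32 mm (z) standing on edge on the vise bed under the block, on the vise's +x side, its ends showing beyond the block. Origin: centre of its underside; top 68 mm above the bench.
- parallel_2: The same, on the vise's -x side (handle side).
- tamper: Hand tamper, loose, about 0.4 kg, standing upright: round foot 42 mm across, 44 mm tall (white nylon face below, dark steel above), then a round light-wood grip 26 mm across, 44 to 106 mm above the face. Origin: centre of the white face's underside; z up along the grip. Grip at any yaw; just above the step, the fingertips can bear down on the foot.
- oil_bottle: Bystander: small round amber oil bottle with a red cap, 52 mm across, 105 mm tall, standing. Origin: centre of its underside.
- brass_finial: Bystander: turned brass finial (stacked beads on a round foot), 48 mm across, 98 mm tall, standing. Origin: centre of its underside.
- screwdriver: Bystander: screwdriver, steel blade and dark wooden handle, 220 mm long, lying on the bench.
Not all that is in view belongs to the job. Leave any green look-alike of the tamper alone.

How it is judged:
On the way:
1. The tamper, off the bench, bears on the block's top (contact force between tamper and block above 4 N and height (world z) of tamper above 0.09 m), for 0.02 s.
At the end, for the whole second after the job is handed in: Both tapping points of the block are within 2 mm of their fully-home height of 102 mm (no more than 2.5 mm below), the block bears on each of the two parallels with more than 0.5 N, and the tamper stands upright on the bench (within 0.1 rad, foot within 6 mm of the surface), at rest and released (z of block_left in the frame of vise between 0.0995 and 0.104 m and z of block_right in the frame of vise between 0.0995 and 0.104 m and contact force between block and parallel_1 above 0.5 N and contact force between block and parallel_2 above 0.5 N and height (world z) of tamper below 0.006 m and angle between tamper's own z axis and vertical below 0.1 rad and linear speed of tamper below 0.02 m/s and contact force between the fingers and tamper below 0.1 N); the robot touches nothing.
It fails at once if the block is pushed with the gripper or the arm (more than 2 N) (contact force between any of the fingers, the arm and block above 2 N).
It fails at once if a parallel is shifted by more than 15 mm (distance of any of parallel_1, parallel_2 from where it was at the start of the episode above 0.015 m).
It fails at once if a bystander is shifted by more than 30 mm or knocked over (distance of any of oil_bottle, brass_finial, screwdriver from where it was at the start of the episode above 0.03 m or angle between any of oil_bottle, brass_finial's own z axis and vertical above 0.5 rad).
It also fails if it takes over 72 s, if anything falls off the work surface, if the arm or the gripper's body presses on something with over 40 N, if the wrist force passes 120 N, or if a joint passes its speed limit or range.

### The arm

A 6-joint arm with a two-finger parallel gripper is mounted at the origin on the work surface. World frame = base frame: x ahead of the robot, y to its left, z up, the work surface at z = 0. Lengths are in m, angles in rad, forces in N, time in s.
With the tool pointing down it reaches from about 0.35 to 0.975 m from the base axis. Payload 4.9 kg.
Tool frame: the origin (TCP) lies on the mounting face of the last link; the fingertips stand 173 mm ahead of it and the grasp point (between the pads) lies hold_point_z ahead of it (hold_point_z is the distance from the TCP to the grasp point, in m); y points along the fingers, x is the direction in which the jaws open and shut, and the axes are right-handed (so a half turn about y gives the same grasp; the last joint's range is limited). The gripper opens to 85 mm and grips with 20 to 120 N. Pads are 22 mm wide; open, the fingers measure 114 mm over their backs; the gripper's body (76 mm by 85 mm) begins 54 mm behind the grasp point. The pads swing forward as they close: fully open they stand 13 mm farther back than shut.
Start: joints at [1.175, 0.053, 1.613, -0, 1.476, -0.119], TCP at [0.171, 0.601, 0.405] pointing down, gripper open.
Joint ranges: [-3.01, 3.01], [-1.01, 2.22], [0.06, 2.58], [-1.02, 4.17], [0.09, 2.62], [-3.14, 3.14]. Speed limits (rad/s): [2.57, 2.57, 3.14, 3.14, 3.14, 3.14].

### API

Orientations are given as a 3x3 rotation matrix whose columns are the frame's x, y, z axes.
In Python, from workcell import * gives the robot as it stands.
- The arm moves only by the shell command python3 -m creep 'ROWS' [OPENING]. ROWS is JSON, a list of rows, each a list of 6 numbers: the shift along the world's x, y, z in mm, then the turn, a rotation vector about the world's x, y, z in degrees. In form: [[tx, ty, tz, ax, ay, az], ...]. A call has 1 to 5 rows; each row shifts and turns the commanded pose from where the row before left it; what a row does not reach is not made up. A row lasts 1/8 s, in which the tool goes at most 62.5 mm and 10.7 degrees, less where a joint would pass 70% of its speed; a pose out of reach is approached as far as the arm can. A call is refused whole if a number of a shift passes 62.5 or a number of a turn 10.7, either way. A call with a gripper value outside its range is refused whole. OPENING is the closure, from 0 (fully open) to 1 (shut), set as the call begins (- or left out, the last holds). The fingers move at their own pace and stop on an object; the grip force is fixed at half the most. Time passes only in rows, so rows that do not move let the fingers close. It gives the time, the measured TCP pose, the force and the opening at its end, in the units of the state.
- read_state(): the state, without advancing time (a new reading comes with each control period).
- camera(name): name is "scene" or "top" or "wrist"; returns a dict with "image" (384x512x3 uint8, red, green, blue), "mtx" (3x3 intrinsics, pixels), "k1" (the pictures are not rectified: a ray, as slopes to the right and down, at radius r is drawn at 1 + k1 r^2 times it, then the intrinsics apply), "world_to_cam" (4x4, takes a point from world to camera coordinates). Camera axes: x right, y down, z forward; pixel columns grow to the right and rows downward; lengths in m; the calibration is good to about 2 mm. A picture is of the moment at which its call begins. There is no depth.
- sign_off(): hands the job in, once; it reports no verdict.
Trained networks look in a picture, given as the dict that the camera call returned (one of the last four; its "shot" number tells which), for a name from the list of things; names that differ only in an ending like _2 or _b are one class to them, and where a whole thing is asked for, a point or a joint stands for the part that bears it (a point fixed in the world has none). Each returns a list of dicts, best first, with "conf" (0 to 1); they miss things now and then, are a little off and sometimes report something else, mostly with a low value. They report only what shows in the picture. A call takes as long as a camera call. They do not tell look-alikes from the thing itself.
- silhouettes(picture, thing): "pixels" (384x512 bool, what is visible of it) and "uv" ([column, row] in pixels, amid what is visible of it).
The state is a dict: "clock": time; "joints": joint angles; "joint_velocities": joint speeds; "tau": joint torques, N m; "position": TCP position; "tcp_rot": TCP orientation; "force": force on the tool from outside, world axes, zero at the start; "ft_torque": the same for the moment, N m; "width": finger opening in m.
Only numpy, scipy, OpenCV 4.12 (cv2) and the standard library are available. Lean on these libraries where they do the work, as an engineer would, in place of code of your own. Each camera call takes 0.05 s, during which the arm holds its last target.

## Working session

There is one attempt and no reset: what is moved stays moved. The work goes in short steps, Python scripts to look and compute and a shell command to move; the robot and the scene stay as the last step left them, time stands still between calls to the robot, and variables do not carry over. Pictures are saved under pics/ and viewed, and the job is handed in when it is done.

```bash
mkdir -p pics; ls; cat > h.py <<'E'
from workcell import *
import numpy as np, cv2
def save(p,n): cv2.imwrite('pics/'+n+'.png', p["image"][:,:,::-1])
def ray(p,uv):
    K=np.array(p["mtx"]); d=np.array([(uv[0]-K[0,2])/K[0,0],(uv[1]-K[1,2])/K[1,1]])
    s=d.copy()
    for _ in range(20): s=d/(1+p["k1"]*(s@s))
    T=np.array(p["world_to_cam"]); R=T[:3,:3]; c=-R.T@T[:3,3]
    return c, R.T@np.array([s[0],s[1],1])
def atz(p,uv,z):
    c,v=ray(p,uv); return c+v*(z-c[2])/v[2]
def proj(p,X):
    T=np.array(p["world_to_cam"]); K=np.array(p["mtx"]); q=T[:3,:3]@np.array(X)+T[:3,3]; s=q[:2]/q[2]; s=s*(1+p["k1"]*(s@s))
    return np.array([K[0,0]*s[0]+K[0,2],K[1,1]*s[1]+K[1,2]])
E
python3 - <<'E'
from h import *
print(hold_point_z)
st=read_state(); print({k:np.round(v,3).tolist() for k,v in st.items()})
for n in("scene","top"):
    p=camera(n); save(p,n+"0"); print(n,np.round(ray(p,[256,192])[0],3))
    for t in("tamper","block","vise","parallel_1","oil_bottle","brass_finial","screwdriver"):
        for d in silhouettes(p,t): print(t,round(d["conf"],2),np.round(d["uv"]),d["pixels"].sum(), np.round(atz(p,d["uv"],0.1),3))
E
```

```text
pics
0.1547
{'clock': 0.0, 'joints': [1.175, 0.053, 1.614, -0.0, 1.476, -0.119], 'joint_velocities': [-0.0, 0.002, 0.001, 0.0, -0.007, 0.001], 'tau': [0.0, -39.368, -37.018, -0.0, 0.007, -0.0], 'position': [0.171, 0.601, 0.403], 'tcp_rot': [[0.273, -0.001, -0.962], [0.962, -0.002, 0.273], [-0.002, -1.0, 0.0]], 'force': [0.187, 0.07, -0.112], 'ft_torque': [-0.039, 0.015, -0.018], 'width': 0.085}
scene [ 1.26  -0.082  0.807]
tamper 0.87 [355. 202.] 363 [0.666 0.219 0.1  ]
tamper 0.82 [361. 159.] 280 [0.511 0.278 0.1  ]
tamper 0.74 [362. 180.] 368 [0.593 0.257 0.1  ]
block 0.97 [296. 166.] 539 [0.523 0.09  0.1  ]
vise 0.84 [295. 179.] 3247 [0.576 0.079 0.1  ]
vise 0.73 [276. 172.] 118 [0.544 0.033 0.1  ]
parallel_1 0.52 [276. 180.] 58 [0.573 0.029 0.1  ]
parallel_1 0.43 [274. 173.] 80 [0.548 0.026 0.1  ]
oil_bottle 0.77 [143. 176.] 476 [ 0.531 -0.326  0.1  ]
brass_finial 0.6 [140. 210.] 429 [ 0.652 -0.318  0.1  ]
screwdriver 0.84 [386. 236.] 471 [0.777 0.262 0.1  ]
top [ 0.489 -0.003  1.096]
tamper 0.78 [128. 236.] 339 [0.453 0.288 0.1  ]
tamper 0.65 [134. 203.] 315 [0.53  0.275 0.1  ]
tamper 0.63 [161. 163.] 297 [0.622 0.214 0.1  ]
block 0.8 [212. 209.] 738 [0.515 0.095 0.1  ]
vise 0.91 [214. 220.] 5477 [0.489 0.091 0.1  ]
parallel_1 0.63 [238. 217.] 25 [0.496 0.035 0.1  ]
oil_bottle 0.67 [398. 224.] 478 [ 0.478 -0.332  0.1  ]
brass_finial 0.81 [390. 180.] 364 [ 0.58  -0.317  0.1  ]
screwdriver 0.64 [134. 129.] 607 [0.702 0.278 0.1  ]
```

View images.

```bash
python3 - <<'E'
import cv2
a=cv2.imread('pics/scene0.png')[120:270,100:420]; cv2.imwrite('pics/scene0c.png',cv2.resize(a,None,fx=2.5,fy=2.5,interpolation=cv2.INTER_CUBIC))
a=cv2.imread('pics/top0.png')[100:280,90:430]; cv2.imwrite('pics/top0c.png',cv2.resize(a,None,fx=2.3,fy=2.3,interpolation=cv2.INTER_CUBIC))
E
```

```text
(no output)
```

View pics/scene0c.png

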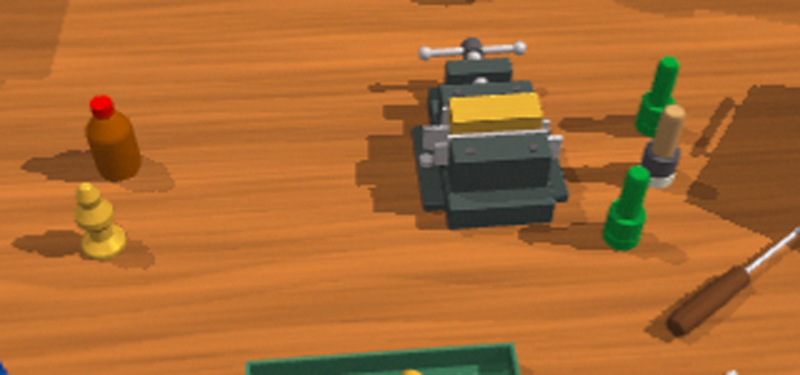

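View pics/top0c.png

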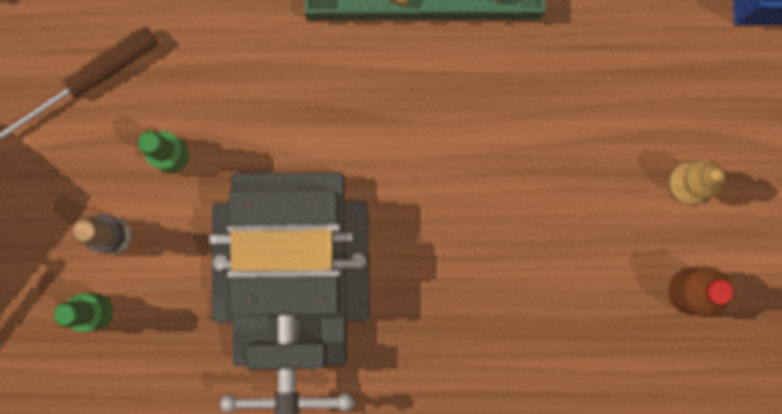

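```bash
cat >> h.py <<'E'
from scipy.optimize import minimize
def hull(p,X,m):
    q=np.array([proj(p,x) for x in X])*4; cv2.fillConvexPoly(m,cv2.convexHull(np.round(q).astype(np.int32)),1)
def cyl(x,y,r,z0,z1):
    a=np.linspace(0,2*np.pi,25); return [(x+r*np.cos(t),y+r*np.sin(t),z) for t in a for z in(z0,z1)]
def up(mask): return cv2.resize(mask.astype(np.uint8),None,fx=4,fy=4,interpolation=cv2.INTER_NEAREST)
def iou_fit(views,model,x0,step):
    ups=[(p,up(m)) for p,m in views]
    def f(v):
        s=0
        for p,m in ups:
            r=np.zeros_like(m)
            for X in model(v): hull(p,X,r)
            s+=1-(r&m).sum()/max(1,(r|m).sum())
        return s/len(ups)
    sim=np.vstack([x0]+[np.array(x0)+np.eye(len(x0))[i]*step[i] for i in range(len(x0))])
    o=minimize(f,x0,method='Nelder-Mead',options=dict(initial_simplex=sim,xatol=1e-4,fatol=1e-4,maxiter=200))
    return o.x,o.fun
def tam(v): return [cyl(v[0],v[1],.021,0,.044),cyl(v[0],v[1],.013,.044,.106)]
def near(p,l,uv): return min(l,key=lambda d:np.hypot(*(np.array(d["uv"])-uv)))["pixels"]
def box(v): # x,y,zmid(underside),yaw,tilt(about x: +y end up)
    x,y,z,a,b=v; P=[]
    for dx in(-.02,.02):
        for dy in(-.05,.05):
            for dz in(0,.034):
                yy=dy*np.cos(b)-dz*np.sin(b); zz=dy*np.sin(b)+dz*np.cos(b)
                P.append((x+dx*np.cos(a)-yy*np.sin(a),y+dx*np.sin(a)+yy*np.cos(a),z+zz))
    return P
E
python3 - <<'E'
from h import *
ps=camera("scene");pt=camera("top")
ts,tt=silhouettes(ps,"tamper"),silhouettes(pt,"tamper")
ms,mt=near(ps,ts,[362,180]),near(pt,tt,[134,203])
for vw in([(ps,ms),(pt,mt)],[(ps,ms)],[(pt,mt)]): print(iou_fit(vw,tam,[.54,.27],[.01,.01]))
for d in silhouettes(pt,"vise")[:1]:
    m=d["pixels"]; r,c=np.where(m); print(c.min(),c.max(),r.min(),r.max())
# top view block/jaw edge
b=silhouettes(pt,"block")[0]["pixels"]
cs,_=cv2.findContours(b.astype(np.uint8),0,2); rc=cv2.minAreaRect(max(cs,key=len)); print(rc)
print([np.round(atz(pt,q,.109),3).tolist() for q in cv2.boxPoints(rc)])
for z in(.108,): print(atz(pt,rc[0],z))
bs=silhouettes(ps,"block")[0]["pixels"]; r,c=np.where(bs); print(c.min(),c.max(),r.min(),r.max())
E
```

```text
(array([0.53684116, 0.29470318]), np.float64(0.19857410087281435))
(array([0.53900423, 0.29523213]), np.float64(0.14661818181818187))
(array([0.53570039, 0.29010664]), np.float64(0.17345132743362834))
182 250 174 280
((211.99998474121094, 208.5), (43.99999237060547, 16.999996185302734), -0.0)
[[0.496, 0.144, 0.109], [0.535, 0.144, 0.109], [0.534, 0.044, 0.109], [0.496, 0.044, 0.109]]
[0.51536704 0.09432531 0.108     ]
279 316 157 173
```

```bash
python3 -m creep '[[46,-39,0,0,0,0],[46,-39,0,0,0,0],[46,-39,0,0,0,0],[46,-39,0,0,0,0],[46,-39,0,0,0,0]]'; python3 -m creep '[[46,-39,0,0,0,0],[46,-39,0,0,0,0],[20,-26,0,0,0,0],[0,0,0,0,0,0]]'
python3 - <<'E'
from h import *
p=camera("wrist"); save(p,"w1"); print(np.round(ray(p,[256,192])[0],3))
for d in silhouettes(p,"tamper"): print(d["conf"],d["uv"],d["pixels"].sum())
st=read_state(); print(st["position"],st["tcp_rot"],st["clock"])
E
```

```text
clock: 1.78
position: [0.402, 0.4047, 0.405]
tcp_rot: [[0.273, 0.001, -0.962], [0.962, 0.001, 0.273], [0.001, -1.0, -0.0]]
force: [0.6, -0.3, -0.9]
width: 0.0856
clock: 2.28
position: [0.5141, 0.3004, 0.4046]
tcp_rot: [[0.277, -0.0, -0.961], [0.961, -0.0, 0.277], [-0.0, -1.0, 0.0]]
force: [-1.1, 0.4, 0.1]
width: 0.0854
[0.452 0.317 0.374]
0.9 [252.5, 113.2] 1304
0.67 [226.4, 281.9] 1985
0.65 [69.2, 191.4] 25361
0.64 [119.6, 205.0] 299
0.6 [252.9, 195.4] 1644
[0.51268531 0.30224506 0.40464223] [[ 2.73717793e-01 -4.36918720e-04 -9.61809950e-01]
 [ 9.61810026e-01  3.43285789e-04  2.73717659e-01]
 [ 2.10583318e-04 -9.99999846e-01  5.14196234e-04]] 2.375
```

View pics/w1.png

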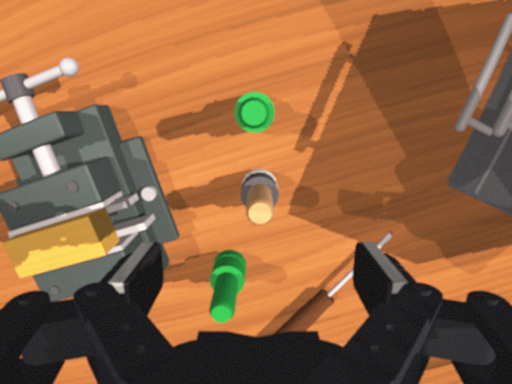

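```bash
python3 - <<'E'
from h import *
p=camera("wrist")
l=silhouettes(p,"tamper")
for uv,x0 in(([253,195],[.537,.292]),([252,113],[.46,.31]),([226,282],[.62,.22])):
    print(iou_fit([(p,near(p,l,uv))],tam,x0,[.01,.01]))
b=silhouettes(p,"block")[0]; print(b["conf"])
ps=camera("scene");pt=camera("top")
vw=[(p,b["pixels"])]
x,f=iou_fit([(p,b["pixels"])],lambda v:[box(v)],[.515,.094,.075,0.,0.],[.008,.008,.005,.05,.05]); print(np.round(x,4),f)
E
```

```text
(array([0.53622547, 0.29346691]), np.float64(0.11428078052149893))
(array([0.46, 0.31]), np.float64(1.0))
(array([0.62547602, 0.22940853]), np.float64(0.09929504814305368))
0.73
[0.5187 0.0942 0.0723 0.0101 0.0329] 0.04571485858218771
```

```bash
python3 -m creep '[[23,-9,-30,0,0,0],[0,0,-50,0,0,0],[0,0,-50,0,0,0],[0,0,-30,0,0,0],[0,0,0,0,0,0]]'
python3 - <<'E'
from h import *
p=camera("wrist"); save(p,"w2")
l=silhouettes(p,"tamper")
for d in l: print(d["conf"],d["uv"],d["pixels"].sum())
print(iou_fit([(p,near(p,l,[256,230]))],tam,[.537,.292],[.01,.01]))
E
```

```text
clock: 3.25
position: [0.5341, 0.2932, 0.2414]
tcp_rot: [[0.272, -0.006, -0.962], [0.962, -0.002, 0.272], [-0.004, -1.0, 0.005]]
force: [-0.1, 0.4, -0.0]
width: 0.0854
0.95 [262.9, 248.5] 7933
0.72 [210.8, 326.4] 711
(array([0.53542836, 0.29418637]), np.float64(0.10005250610206051))
```

View pics/w2.png

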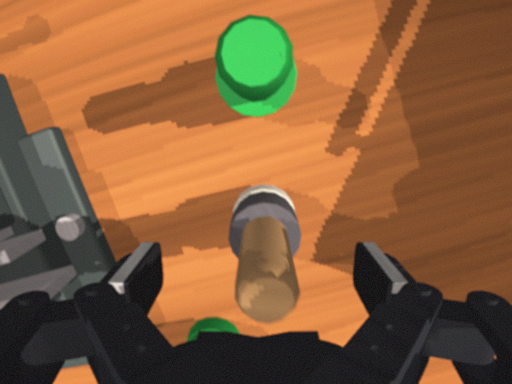

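```bash
python3 -m creep '[[1,0,-20,0,0,0],[0,0,0,0,0,0]]'; python3 -m creep '[[0,0,0,0,0,0],[0,0,0,0,0,0],[0,0,0,0,0,0],[0,0,0,0,0,0],[0,0,0,0,0,0]]' 1;  python3 -m creep '[[0,0,0,0,0,0],[0,0,0,0,0,0]]'
```

```text
clock: 3.6
position: [0.5363, 0.293, 0.2236]
tcp_rot: [[0.273, -0.002, -0.962], [0.962, -0.001, 0.273], [-0.001, -1.0, 0.002]]
force: [0.4, -0.0, -1.2]
width: 0.0851
clock: 4.22
position: [0.537, 0.2933, 0.2252]
tcp_rot: [[0.273, 0.001, -0.962], [0.962, 0.0, 0.273], [0.001, -1.0, -0.001]]
force: [-0.0, 0.3, 2.0]
width: 0.0247
clock: 4.47
position: [0.537, 0.2933, 0.2252]
tcp_rot: [[0.273, 0.001, -0.962], [0.962, 0.0, 0.273], [0.0, -1.0, -0.001]]
force: [0.9, 0.0, 4.0]
width: 0.0248
```

```bash
python3 -m creep '[[0,0,40,0,0,0],[0,0,50,0,0,0],[0,0,50,0,0,0],[0,0,20,0,0,0],[0,0,0,0,0,0]]';python3 -m creep '[[-6,-50,0,0,0,0],[-6,-50,0,0,0,0],[-6,-50,0,0,0,0],[0,0,0,0,0,0]]'
python3 - <<'E'
from h import *
p=camera("wrist"); save(p,"w3")
b=silhouettes(p,"block")[0]; print(b["conf"])
x,f=iou_fit([(p,b["pixels"])],lambda v:[box(v)],[.517,.094,.075,0.,0.],[.008,.008,.005,.05,.05]); print(np.round(x,4),f)
save(camera("scene"),"s3")
a=cv2.imread('pics/s3.png')[100:230,200:400]; cv2.imwrite('pics/s3c.png',cv2.resize(a,None,fx=4,fy=4,interpolation=cv2.INTER_CUBIC))
E
```

```text
clock: 5.1
position: [0.5368, 0.2932, 0.3847]
tcp_rot: [[0.273, 0.001, -0.962], [0.962, 0.0, 0.273], [0.001, -1.0, -0.001]]
force: [-1.1, 0.6, -4.1]
width: 0.0242
clock: 5.6
position: [0.5178, 0.1405, 0.3804]
tcp_rot: [[0.277, -0.007, -0.961], [0.961, -0.002, 0.277], [-0.003, -1.0, 0.006]]
force: [-0.8, 0.9, -3.7]
width: 0.0249
0.89
[0.5204 0.0919 0.0641 0.0324 0.0755] 0.2689800030413625
```

View pics/w3.png

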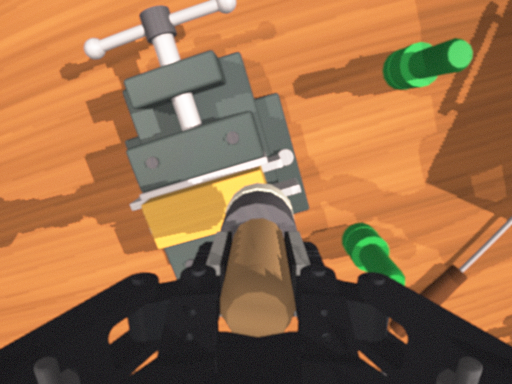

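View pics/s3c.png

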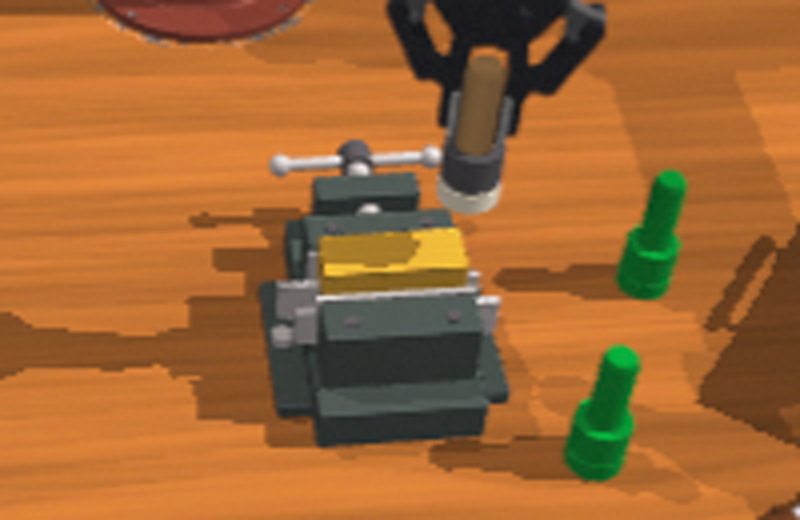

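```bash
python3 -m creep '[[-2,-13,-15,0,0,0],[0,0,-20,0,0,0],[0,0,0,0,0,0],[0,0,0,0,0,0]]'
```

```text
clock: 6.25
position: [0.5168, 0.1305, 0.3493]
tcp_rot: [[0.273, -0.001, -0.962], [0.962, 0.0, 0.273], [-0.0, -1.0, 0.001]]
force: [0.4, -0.6, -3.2]
width: 0.0247
```

```bash
python3 -m creep '[[0,0,-3,0,0,0],[0,0,0,0,0,0]]';python3 -m creep '[[0,0,-3,0,0,0],[0,0,0,0,0,0]]';python3 -m creep '[[0,0,-3,0,0,0],[0,0,0,0,0,0]]'
```

```text
clock: 6.5
position: [0.5169, 0.1303, 0.347]
tcp_rot: [[0.273, 0.001, -0.962], [0.962, 0.0, 0.273], [0.0, -1.0, -0.0]]
force: [-0.6, 0.0, -3.6]
width: 0.0244
clock: 6.75
position: [0.5167, 0.1302, 0.3434]
tcp_rot: [[0.273, -0.0, -0.962], [0.962, -0.0, 0.273], [-0.0, -1.0, 0.0]]
force: [-0.3, 0.5, -3.2]
width: 0.0245
clock: 7.0
position: [0.5167, 0.1302, 0.3403]
tcp_rot: [[0.273, -0.001, -0.962], [0.962, -0.0, 0.273], [-0.0, -1.0, 0.001]]
force: [0.0, -0.7, -2.8]
width: 0.0246
```

```bash
for i in 1 2 3; do python3 -m creep '[[0,0,-2,0,0,0],[0,0,0,0,0,0]]' | grep -E 'posi|force|rot'; done
```

```text
position: [0.5167, 0.1302, 0.3385]
tcp_rot: [[0.273, -0.0, -0.962], [0.962, -0.0, 0.273], [-0.0, -1.0, 0.0]]
force: [0.9, -0.6, -3.9]
position: [0.5167, 0.1302, 0.3365]
tcp_rot: [[0.273, -0.0, -0.962], [0.962, -0.0, 0.273], [-0.0, -1.0, 0.0]]
force: [-0.5, 0.6, -3.3]
position: [0.5167, 0.1302, 0.3345]
tcp_rot: [[0.273, -0.0, -0.962], [0.962, -0.0, 0.273], [-0.0, -1.0, 0.0]]
force: [-0.9, -0.5, -4.3]
```

```bash
python3 -m creep '[[0,0,-2,0,0,0],[0,0,0,0,0,0]]' | grep -E 'posi|force'; python3 -m creep '[[0,0,-2,0,0,0],[0,0,0,0,0,0]]' | grep -E 'posi|force'; python3 -m creep '[[0,0,-1,0,0,0],[0,0,0,0,0,0]]' | grep -E 'posi|force'
python3 - <<'E'
from h import *
save(camera("scene"),"s4")
a=cv2.imread('pics/s4.png')[100:230,200:400]; cv2.imwrite('pics/s4c.png',cv2.resize(a,None,fx=4,fy=4,interpolation=cv2.INTER_CUBIC))
E
```

```text
position: [0.517, 0.1302, 0.3333]
force: [-0.5, -0.9, 0.2]
position: [0.5171, 0.1303, 0.3325]
force: [-2.4, 0.7, 4.2]
position: [0.5171, 0.1303, 0.3318]
force: [-3.6, -0.7, 6.1]
```

View pics/s4c.png

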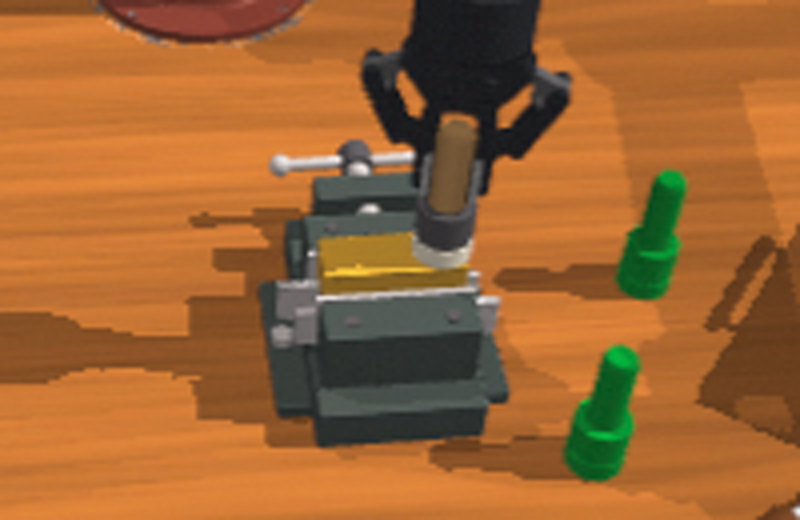

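```bash
python3 -m creep '[[0,0,-2,0,0,0],[0,0,0,0,0,0]]' | grep -E 'posi|force'; python3 -m creep '[[0,0,-2,0,0,0],[0,0,0,0,0,0]]' | grep -E 'posi|force'; python3 -m creep '[[0,0,-2,0,0,0],[0,0,0,0,0,0]]' | grep -E 'posi|force'
```

```text
position: [0.5171, 0.1303, 0.3297]
force: [-3.7, -0.7, 6.2]
position: [0.5171, 0.1303, 0.3277]
force: [-2.5, -0.5, 5.8]
position: [0.5173, 0.1305, 0.3272]
force: [-5.9, 0.5, 12.2]
```

```bash
python3 -m creep '[[0,0,-2,0,0,0],[0,0,0,0,0,0]]' | grep -E 'posi|force';  python3 -m creep '[[0,0,-2,0,0,0],[0,0,0,0,0,0]]' | grep -E 'posi|force'
```

```text
position: [0.5175, 0.1305, 0.3271]
force: [-10.8, -0.3, 18.5]
position: [0.5178, 0.1307, 0.3269]
force: [-13.1, 0.1, 26.4]
```

```bash
python3 -m creep '[[0,0,30,0,0,0],[0,-36,0,0,0,0],[0,-36,0,0,0,0],[0,0,0,0,0,0],[0,0,0,0,0,0]]'
python3 - <<'E'
from h import *
save(camera("scene"),"s5")
a=cv2.imread('pics/s5.png')[100:230,200:400]; cv2.imwrite('pics/s5c.png',cv2.resize(a,None,fx=4,fy=4,interpolation=cv2.INTER_CUBIC))
save(camera("wrist"),"w5")
E
```

```text
clock: 10.42
position: [0.5167, 0.0583, 0.3492]
tcp_rot: [[0.274, -0.001, -0.962], [0.962, 0.001, 0.274], [0.0, -1.0, 0.001]]
force: [0.6, -0.7, -3.4]
width: 0.0244
```

View pics/s5c.png

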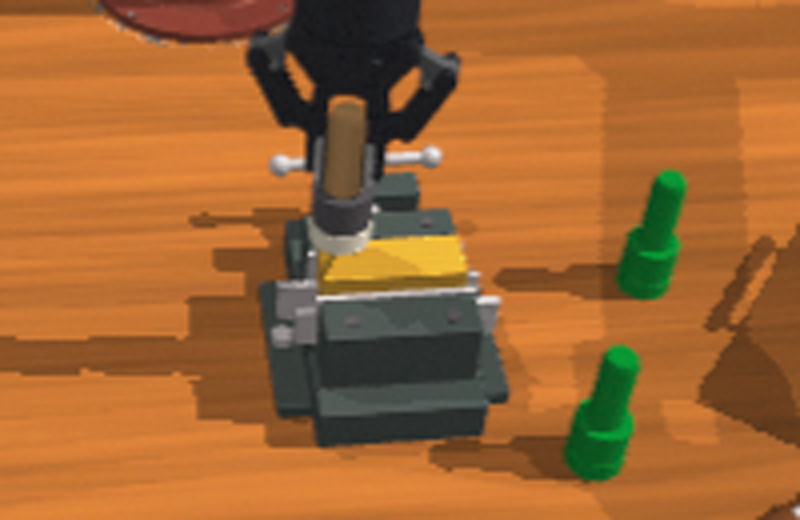

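View pics/w5.png

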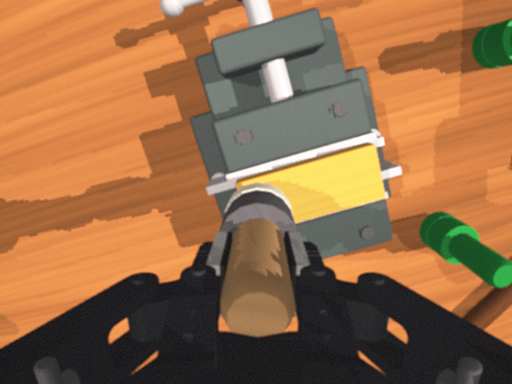

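```bash
python3 -m creep '[[0,0,-3,0,0,0],[0,0,0,0,0,0]]' | grep -E 'posi|force'; python3 -m creep '[[0,0,-3,0,0,0],[0,0,0,0,0,0]]' | grep -E 'posi|force'; python3 -m creep '[[0,0,-2,0,0,0],[0,0,0,0,0,0]]' | grep -E 'posi|force';  python3 -m creep '[[0,0,-2,0,0,0],[0,0,0,0,0,0]]' | grep -E 'posi|force';  python3 -m creep '[[0,0,-2,0,0,0],[0,0,0,0,0,0]]' | grep -E 'posi|force'
```

```text
position: [0.5166, 0.0587, 0.3462]
force: [-0.1, 0.7, -4.1]
position: [0.5167, 0.0583, 0.3433]
force: [0.3, 0.2, -3.9]
position: [0.5167, 0.0582, 0.3415]
force: [-0.1, -0.3, -3.2]
position: [0.5167, 0.0582, 0.3395]
force: [0.6, 0.2, -4.2]
position: [0.5167, 0.0582, 0.3374]
force: [-1.1, -0.8, -5.0]
```

```bash
python3 -m creep '[[0,0,-2,0,0,0],[0,0,0,0,0,0]]' | grep -E 'posi|force'; python3 -m creep '[[0,0,-2,0,0,0],[0,0,0,0,0,0]]' | grep -E 'posi|force'; python3 -m creep '[[0,0,-2,0,0,0],[0,0,0,0,0,0]]' | grep -E 'posi|force';  python3 -m creep '[[0,0,-2,0,0,0],[0,0,0,0,0,0]]' | grep -E 'posi|force'
```

```text
position: [0.5167, 0.0582, 0.3355]
force: [-0.1, 0.7, -3.3]
position: [0.5167, 0.0582, 0.3335]
force: [0.0, -0.1, -3.9]
position: [0.5167, 0.0582, 0.3315]
force: [0.1, -0.0, -3.7]
position: [0.5167, 0.0582, 0.3294]
force: [-0.2, -0.1, -3.1]
```

```bash
python3 - <<'E'
from h import *
p=camera("scene");save(p,"s6")
a=cv2.imread('pics/s6.png')[130:190,250:350]; cv2.imwrite('pics/s6c.png',cv2.resize(a,None,fx=8,fy=8,interpolation=cv2.INTER_CUBIC))
for z in(.1,.104,.108,.112): print(z,[proj(p,[.5167,.058+dy,z]).round(1).tolist() for dy in(-.021,.021)],proj(p,[.5377,.058,z]).round(1))
E
```

```text
0.1 [[276.5, 165.1], [291.5, 164.3]] [285. 170.]
0.104 [[276.6, 164.1], [291.6, 163.3]] [285.1 168.9]
0.108 [[276.7, 163.0], [291.7, 162.2]] [285.2 167.8]
0.112 [[276.7, 162.0], [291.8, 161.2]] [285.3 166.8]
```

View pics/s6c.png

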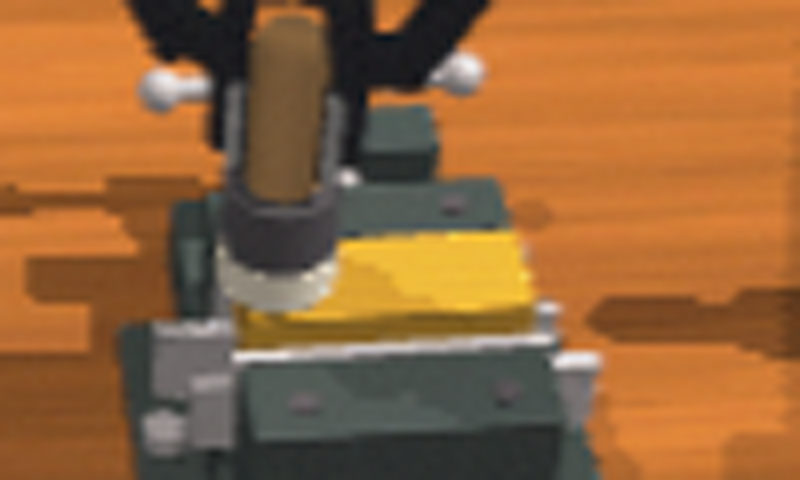

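```bash
python3 -m creep '[[0,0,-2,0,0,0],[0,0,0,0,0,0]]' | grep -E 'posi|force'; python3 -m creep '[[0,0,-2,0,0,0],[0,0,0,0,0,0]]' | grep -E 'posi|force'; python3 -m creep '[[0,0,-2,0,0,0],[0,0,0,0,0,0]]' | grep -E 'posi|force'
```

```text
position: [0.5167, 0.0582, 0.3275]
force: [-0.4, -0.2, -3.2]
position: [0.517, 0.0582, 0.327]
force: [-3.1, 0.3, 3.6]
position: [0.5172, 0.0582, 0.3269]
force: [-7.5, -0.1, 11.9]
```

```bash
python3 -m creep '[[0,0,-2,0,0,0],[0,0,0,0,0,0]]' | grep -E 'posi|force|rot'; python3 -m creep '[[0,0,-2,0,0,0],[0,0,0,0,0,0]]' | grep -E 'posi|force|rot'; python3 -m creep '[[0,0,-2,0,0,0],[0,0,0,0,0,0]]' | grep -E 'posi|force|rot'
```

```text
position: [0.5175, 0.0582, 0.3269]
tcp_rot: [[0.273, 0.002, -0.962], [0.962, -0.001, 0.273], [-0.0, -1.0, -0.002]]
force: [-11.6, -1.0, 21.0]
position: [0.5177, 0.0582, 0.3268]
tcp_rot: [[0.273, 0.002, -0.962], [0.962, -0.001, 0.273], [-0.0, -1.0, -0.002]]
force: [-15.6, -0.8, 30.1]
position: [0.5182, 0.0582, 0.3268]
tcp_rot: [[0.273, 0.004, -0.962], [0.962, -0.001, 0.273], [0.0, -1.0, -0.004]]
force: [-16.9, -1.3, 35.4]
```

```bash
python3 -m creep '[[0,0,20,0,0,0],[0,36,0,0,0,0],[0,36,0,0,0,0],[0,0,0,0,0,0],[0,0,0,0,0,0]]'| grep -E 'posi|force'; python3 -m creep '[[0,0,-4,0,0,0],[0,0,-2,0,0,0],[0,0,0,0,0,0]]'| grep -E 'posi|force'; python3 -m creep '[[0,0,-2,0,0,0],[0,0,0,0,0,0]]'| grep -E 'posi|force'
```

```text
position: [0.5166, 0.1301, 0.3369]
force: [-0.0, -0.8, -3.7]
position: [0.5167, 0.1297, 0.3312]
force: [0.6, -0.3, -3.6]
position: [0.5168, 0.1301, 0.3296]
force: [0.8, 0.6, -3.5]
```

```bash
python3 -m creep '[[0,0,-2,0,0,0],[0,0,0,0,0,0]]'| grep -E 'posi|force'; python3 -m creep '[[0,0,-3,0,0,0],[0,0,0,0,0,0]]'| grep -E 'posi|force'; python3 -m creep '[[0,0,-3,0,0,0],[0,0,0,0,0,0]]'| grep -E 'posi|force'; python3 -m creep '[[0,0,-3,0,0,0],[0,0,0,0,0,0]]'| grep -E 'posi|force'
```

```text
position: [0.5167, 0.1302, 0.3275]
force: [0.4, -0.6, -3.7]
position: [0.5171, 0.1303, 0.327]
force: [-4.3, 0.5, 5.8]
position: [0.5174, 0.1304, 0.327]
force: [-10.2, -0.9, 18.4]
position: [0.5177, 0.1305, 0.3269]
force: [-16.4, -2.0, 30.5]
```

```bash
python3 -m creep '[[0,0,15,0,0,0],[0,-36,0,0,0,0],[0,0,0,0,0,0],[0,0,-5,0,0,0],[0,0,0,0,0,0]]'| grep -E 'posi|force'; python3 -m creep '[[0,0,-3,0,0,0],[0,0,-3,0,0,0],[0,0,0,0,0,0]]'| grep -E 'posi|force'; python3 -m creep '[[0,0,-3,0,0,0],[0,0,0,0,0,0]]'| grep -E 'posi|force'; python3 -m creep '[[0,0,-3,0,0,0],[0,0,0,0,0,0]]'| grep -E 'posi|force'
```

```text
position: [0.5164, 0.0947, 0.3275]
force: [0.6, -0.3, -3.6]
position: [0.5172, 0.0947, 0.327]
force: [-9.9, -0.8, 14.6]
position: [0.5176, 0.0948, 0.327]
force: [-15.7, -1.0, 28.2]
position: [0.5185, 0.0947, 0.3268]
force: [-16.8, -1.2, 35.7]
```

```bash
python3 -m creep '[[0,0,20,0,0,0],[0,0,50,0,0,0],[0,0,0,0,0,0]]'| grep -E 'posi|force'
python3 - <<'E'
from h import *
p=camera("scene");save(p,"s7")
a=cv2.imread('pics/s7.png')[130:210,250:350]; cv2.imwrite('pics/s7c.png',cv2.resize(a,None,fx=7,fy=7,interpolation=cv2.INTER_CUBIC))
E
python3 -m creep '[[5,50,0,0,0,0],[5,50,0,0,0,0],[5,50,0,0,0,0],[5,49,0,0,0,0],[0,0,0,0,0,0]]';python3 -m creep '[[0,0,0,0,0,0]]'
```

```text
position: [0.518, 0.0945, 0.3917]
force: [0.0, -0.4, -2.5]
clock: 19.12
position: [0.536, 0.2959, 0.3833]
tcp_rot: [[0.269, -0.005, -0.963], [0.963, -0.001, 0.269], [-0.002, -1.0, 0.004]]
force: [0.4, -0.9, -3.9]
width: 0.0247
clock: 19.25
position: [0.5363, 0.293, 0.3842]
tcp_rot: [[0.273, -0.004, -0.962], [0.962, -0.002, 0.273], [-0.003, -1.0, 0.003]]
force: [-0.3, -0.4, -3.9]
width: 0.0245
```

View pics/s7c.png

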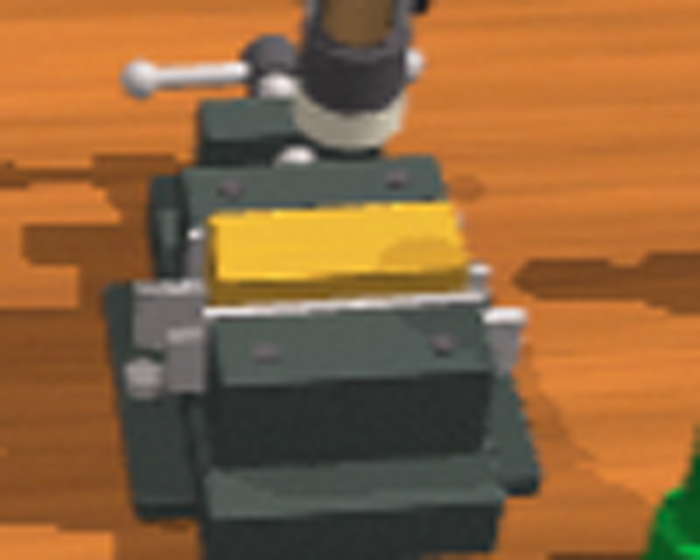

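The picture shows the block's front edge (about x 205–470, y 280) parallel to the jaw line and low, so it looks level. Next I lower the tamper to where it first stood.

```bash
python3 -m creep '[[0,0,-50,0,0,0],[0,0,-50,0,0,0],[0,0,-45,0,0,0],[0,0,0,0,0,0],[0,0,0,0,0,0]]'; python3 -m creep '[[0,0,-6,0,0,0],[0,0,0,0,0,0]]'; python3 -m creep '[[0,0,-3,0,0,0],[0,0,0,0,0,0]]'
```

```text
clock: 19.88
position: [0.5376, 0.2927, 0.2434]
tcp_rot: [[0.274, 0.002, -0.962], [0.962, 0.001, 0.274], [0.001, -1.0, -0.002]]
force: [-0.1, 0.6, -2.8]
width: 0.0242
clock: 20.12
position: [0.5372, 0.2933, 0.2371]
tcp_rot: [[0.273, 0.002, -0.962], [0.962, 0.001, 0.273], [0.001, -1.0, -0.002]]
force: [0.1, -0.3, -3.5]
width: 0.0249
clock: 20.38
position: [0.5367, 0.2932, 0.2326]
tcp_rot: [[0.273, -0.0, -0.962], [0.962, -0.0, 0.273], [-0.0, -1.0, 0.0]]
force: [-0.8, -1.4, -3.7]
width: 0.0248
```

```bash
python3 -m creep '[[0,0,-4,0,0,0],[0,0,0,0,0,0]]'| grep -E 'posi|force'; python3 -m creep '[[0,0,-2,0,0,0],[0,0,0,0,0,0]]'| grep -E 'posi|force'; python3 -m creep '[[0,0,-1,0,0,0],[0,0,0,0,0,0]]'| grep -E 'posi|force'
```

```text
position: [0.5366, 0.2931, 0.2281]
force: [-0.1, -0.7, -4.7]
position: [0.5367, 0.2932, 0.2264]
force: [-0.3, -0.6, -3.9]
position: [0.5368, 0.2932, 0.2256]
force: [-0.9, 0.2, -3.4]
```

```bash
python3 -m creep '[[0,0,-1,0,0,0],[0,0,0,0,0,0]]'| grep -E 'posi|force'; python3 -m creep '[[0,0,0,0,0,0],[0,0,0,0,0,0],[0,0,0,0,0,0],[0,0,0,0,0,0]]' 0; python3 -m creep '[[0,0,0,0,0,0],[0,0,0,0,0,0]]' 0
```

```text
position: [0.5369, 0.2932, 0.2251]
force: [-1.4, -0.1, -1.4]
clock: 21.88
position: [0.5369, 0.2932, 0.2249]
tcp_rot: [[0.273, 0.0, -0.962], [0.962, 0.0, 0.273], [0.0, -1.0, -0.0]]
force: [0.4, 0.8, -0.2]
width: 0.0856
clock: 22.12
position: [0.5368, 0.2932, 0.2247]
tcp_rot: [[0.273, -0.0, -0.962], [0.962, 0.0, 0.273], [-0.0, -1.0, 0.0]]
force: [-0.3, -0.5, -0.6]
width: 0.0855
```

```bash
python3 -m creep '[[0,0,20,0,0,0],[0,0,50,0,0,0],[0,0,50,0,0,0],[0,0,50,0,0,0],[-40,40,20,0,0,0]]'| grep -E 'posi|force';python3 -m creep '[[-40,40,0,0,0,0],[-40,40,0,0,0,0],[-40,40,0,0,0,0],[0,0,0,0,0,0],[0,0,0,0,0,0]]'| grep -E 'posi|force'
python3 - <<'E'
from h import *
p=camera("scene");save(p,"s8")
a=cv2.imread('pics/s8.png')[130:230,250:400]; cv2.imwrite('pics/s8c.png',cv2.resize(a,None,fx=5,fy=5,interpolation=cv2.INTER_CUBIC))
l=silhouettes(p,"tamper");print(iou_fit([(p,near(p,l,[362,180]))],tam,[.537,.292],[.01,.01]))
save(camera("top"),"t8")
a=cv2.imread('pics/t8.png')[130:290,90:260]; cv2.imwrite('pics/t8c.png',cv2.resize(a,None,fx=3.5,fy=3.5,interpolation=cv2.INTER_CUBIC))
E
```

```text
position: [0.4984, 0.3322, 0.4214]
force: [0.6, 1.0, 0.4]
position: [0.3768, 0.4531, 0.4159]
force: [-0.2, -0.2, 0.2]
(array([0.53306867, 0.29533815]), np.float64(0.16803639565600237))
```

View pics/s8c.png

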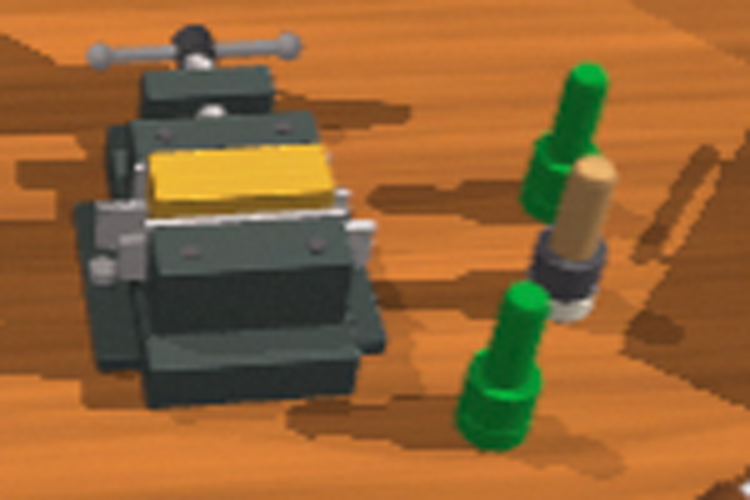

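View pics/t8c.png

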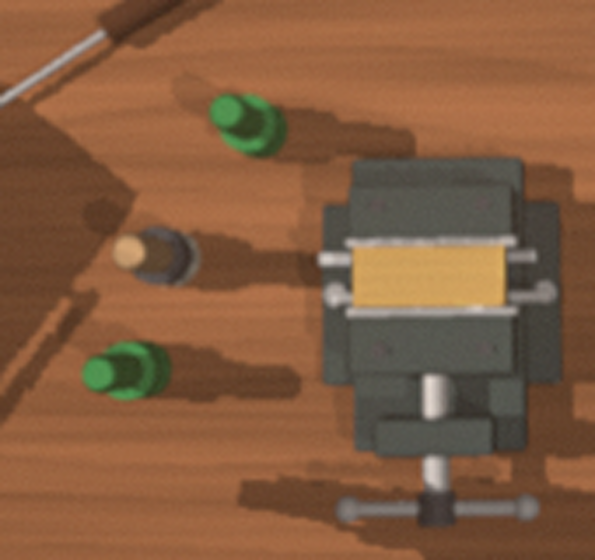

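```bash
python3 - <<'E'
from h import *
p=camera("scene"); b=silhouettes(p,"block")[0]["pixels"]
I=p["image"].astype(int); g=up(b)
for z in(.102,.105,.108): print(z,[((proj(p,[.517+dx,.094+dy,z])-[250,130])*5).round().tolist() for dx in(.02,-.02) for dy in(-.05,.05)])
st=read_state(); print(st["clock"],st["joint_velocities"].round(3) if hasattr(st["joint_velocities"],'round') else st["joint_velocities"])
E
```

```text
0.102 [[150.0, 198.0], [330.0, 188.0], [141.0, 148.0], [316.0, 139.0]]
0.105 [[150.0, 194.0], [330.0, 184.0], [141.0, 144.0], [317.0, 135.0]]
0.108 [[150.0, 190.0], [331.0, 180.0], [142.0, 141.0], [317.0, 131.0]]
23.625 [0.003 0.002 0.003 0.001 0.001 0.001]
```

```bash
python3 -c "
from workcell import *
print(sign_off())"
```

```text
the job is handed in; nothing more can be done
None
```

I tapped the block down with the tamper, stood the tamper back where it started, let go, moved the arm clear and signed off at about 23.6 s. Sign-off gives no verdict, and the block's contact force on each parallel can't be read directly.

**Tapping:** The left (+y) tap moved the block about 6 mm before it stopped hard. The right end then stopped hard at the same height without needing to travel. I pressed left again and then the middle, each to about 30–36 N at the wrist. All the stops came at a TCP height of 0.327 m. With the tamper's face 0.225 m below the TCP, that puts the block's top at about 102 mm, which is home.

**Last checks:**
- **Block:** In the scene picture its edge runs parallel to the jaw line and fits the projected home height to within a pixel or two.
- **Tamper:** It stands upright between the two green look-alikes, released. A fit to the picture puts it within about 5 mm of where I set it down, which is within the fit's error.
- **Surroundings:** The parallel ends, screwdriver and look-alikes looked unmoved. I did not look at the oil bottle or finial again, but the arm never went near them.

**What disagreed:**
- **Block tilt:** The picture suggested the right end was still high after the first tap, but the contact heights showed it was already down.
- **Side force:** The presses also showed an unexplained side force of 10–17 N along x, with about 2 mm of sideways drift in the tool.
- **Looped move:** One early move of three 2 mm downward steps was run in a shell loop instead of being typed out row by row. I typed the rest out.

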